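# Dock an isogrid panel in its inspection fixture

### The job

Slide the gold isogrid panel along the fixture's rails with a fingertip, pushing gently, until it drops into the locating notch before the end stop and lies flat there. Then push the swing latch round by its knob as far as it goes, so that it lies over the panel and keeps it down. Only push: do not lift or carry the panel, do not close the latch before the panel is down, and leave the loose things around the fixture where they are.

Things in the scene. Friction and masses are not known exactly. Their poses are not given: they have to be found in the camera images.
- fixture: Fixed docking fixture, dark base plate 360 (x) x 216 (y) x 12 mm. Origin: centre of the underside, on the bench; z up; +x: the way the panel slides, within 0.5 rad of world +y. Two white rails along x at y = 53 to 72 and -72 to -53 mm; the 106 mm gap between them is open at the -x end and down to z = 12. Side guides: tops at z = 42. The other entries say fixture x, y, z for points in this frame.
- step (a point): Middle of the step (fixture x 2, y 0, z 36 mm). From x -175 to here the rail tops are at z 36; here both step down 6 mm into the locating notch, floor z 30, 163 mm long, up to the end stop.
- nest (a point): Where the panel's origin lies when seated: middle of the notch, on its floor (fixture x 83.5, y 0, z 30 mm). The end stop beyond it is a bar across both rails, fixture x 165 to 177, top z 46 mm.
- panel: Loose gold isogrid panel, 160 (x) x 140 (y) x 12 mm, 0.4 to 0.65 kg, rim 14 mm wide, ribs, round 66 mm hole. Origin: centre of the underside; axes as the fixture's. Starts flat on the upper rails, 95 to 150 mm short of its seat, 2 mm side play. On the way its front tips into the notch; once the rear edge passes the step the rear drops too, with 3 mm of play left before the end stop. Sliding it takes 2 to 5 N.
- latch (a joint): Swing latch, rad; upright pivot at fixture x 30, y -92 mm. 0: open, arm along fixture +x, outside the side guide. pi/2: closed on its stop, arm along fixture +y, over the panel's rim (counter-clockwise from above). Starts at 0 to 0.3, stays where left; 1 to 1.5 N at the knob moves it. Arm 18 mm wide, z 44 to 52: passes 2 mm above the seated panel, blocked by one still on the upper rails.
- latch_knob (a point): Centre of the top (fixture z 80 mm) of the latch's upright round black knob, on the arm 46 mm from the pivot: 16 mm diameter, from z 56 to 80 mm, on a 10 mm stem.
- screwdriver: Loose screwdriver lying on the bench beside the fixture's entry half on its -y side, 165 mm from the fixture's middle line; not to be moved.
- jar: Loose closed jar, 48 mm diameter, 62 mm tall, standing on the bench on the fixture's -y side near its end stop, about 185 mm from the middle line; not to be moved.
- dome: Loose gold dome-shaped cap, 104 mm diameter, 54 mm tall, on the bench beyond the end stop; not to be moved.
- wrench: Loose spanner lying on the bench across the entry end of the fixture, about 90 mm short of it; not to be moved.

How it is judged:
By the outcome, as a careful person would: the job done as asked, in the order asked, and still so for the second after the job is handed in, with the robot touching nothing.
It also fails if it takes over 58 s, if anything falls off the work surface, if the arm or the gripper's body presses on something with over 40 N, if the wrist force passes 120 N, or if a joint passes its speed limit or range.

### The arm

A 7-joint arm with a two-finger parallel gripper is mounted at the origin on the work surface. World frame = base frame: x ahead of the robot, y to its left, z up, the work surface at z = 0. Lengths are in m, angles in rad, forces in N, time in s.
With the tool pointing down it reaches from about 0.4 to 0.85 m from the base axis. Payload 10.4 kg.
Tool frame: the origin (TCP) lies at the very end of the fingers, on their centre line; the grasp point (between the pads) lies 19 mm behind it; z points along the fingers, y is the direction in which the jaws open and shut (so a half turn about z gives the same grasp; the last joint's range is limited). The gripper opens to 87 mm and grips with 3 to 60 N. Pads are 19 mm wide; open, the fingers measure 117 mm over their backs; the gripper's body (75 mm by 190 mm) begins 51 mm behind the grasp point.
Start: joints at [-1.364, 0.332, -0.065, 1.46, 0.022, 1.35, -0.088], TCP at [0.142, 0.609, 0.223] pointing down, gripper open.
Joint ranges: [-2.6, 2.6], [-0.5, 2.12], [-1.47, 1.34], [0.16, 2.42], [-1.27, 4.41], [0.06, 2.06], [-2.6, 2.6]. Speed limits (rad/s): [2.22, 2.22, 2.79, 2.79, 3.14, 3.14, 3.14].

### API

Orientations are given as a unit quaternion [x, y, z, w].
In Python, from bench import r, eyes, job gives the robot as it stands. The module is installed in compiled form; this text tells all that it offers.
- The arm moves only by the tool play_rows, never from a script. Its argument "motion" is a list of rows, each a list of 7 numbers: the shift along the tool's x, y, z as a fraction of full scale, then the turn, a rotation vector about the tool's x, y, z as a fraction of full scale, then the opening in per cent of the stroke, from 0 (shut) to 100 (fully open). A call has 1 to 5 rows; each row is the pose to reach, as a shift and turn from the pose commanded when the call began, along the tool's axes at that moment; what a row does not reach only later rows make up. Full scale, the value 1, is 0.2 m for a shift and 90 degrees for a turn. A row lasts 1/8 s, in which the tool goes at most 62.5 mm and 10.7 degrees, less where a joint would pass 70% of its speed; a pose out of reach is approached as far as the arm can. A call with a number of a shift or a turn outside -1 to 1 is refused whole. A call with a gripper value outside its range is refused whole. The fingers move at their own pace and stop on an object; "squeeze" is the grip in N (left out, the last holds). Time passes only in rows, so rows that repeat a pose let the fingers close. It gives the time, the measured TCP pose, the force and the opening at its end, in the units of the state.
- r.read_state(): the state, without advancing time (a new reading comes with each control period).
- eyes.camera(name): name is "scene" or "top"; returns a dict with "image" (420x560x3 uint8, red, green, blue), "mtx" (3x3 intrinsics, pixels), "R" (3x3) and "t" (3): a world point X has camera coordinates R X + t. Camera axes: x right, y down, z forward; pixel columns grow to the right and rows downward; lengths in m; the calibration is good to about 2 mm. A picture is of the moment at which its call begins. There is no depth.
- job.close_job(): hands the job in, once; it reports no verdict.
Trained networks look in a picture, given as the dict that the camera call returned (one of the last four; its "shot" number tells which), for a name from the list of things; names that differ only in an ending like _2 or _b are one class to them, and where a whole thing is asked for, a point or a joint stands for the part that bears it (a point fixed in the world has none). Each returns a list of dicts, best first, with "p" (0 to 1); they miss things now and then, are a little off and sometimes report something else, mostly with a low value. They report only what shows in the picture. A call takes as long as a camera call.
- eyes.regions_of(picture, label): "region" (420x560 bool, what is visible of it) and "xy" ([column, row] in pixels, amid what is visible of it).
- eyes.landmark_of(picture, label): "xy" ([column, row] in pixels: a listed point, or the origin of a listed thing).
The state is a dict: "time": time; "joint_positions": joint angles; "joint_vel": joint speeds; "joint_torque": joint torques, N m; "ee_pos": TCP position; "eef_rot": TCP orientation; "ft_force": force on the tool from outside, world axes, zero at the start; "torque": the same for the moment, N m; "width": finger opening in m.
Only numpy, scipy, OpenCV 4.12 (cv2) and the standard library are available. Lean on these libraries where they do the work, as an engineer would, in place of code of your own. Each camera call takes 0.05 s, during which the arm holds its last target. There are 200 camera calls.

## Working session

There is one attempt and no reset: what is moved stays moved. The work goes in short steps, Python scripts to look and compute and a tool call to move; the robot and the scene stay as the last step left them, time stands still between calls to the robot, and variables do not carry over. Pictures are saved under pics/ and viewed, about 8 in all and at most 12, crops included, and the job is handed in when it is done.

Besides the shell and the picture viewer there is one more tool, called after "Request:" in YAML: its name, and indented under it one key for each argument. play_rows: Moves the arm, as the interface text tells. Shift numbers are shares of 0.2 m and turn numbers shares of 90 degrees, none past 1 either way. Its arguments: {"type":"object","properties":{"motion":{"type":"array","items":{"type":"array","items":{"type":"number"}}},"squeeze":{"type":"number"}},"required":["motion"]}

```bash
mkdir -p pics
cat > h.py <<'E'
import numpy as np, cv2
from bench import r, eyes, job
from scipy.spatial.transform import Rotation as Ro
def ray(p,xy):
    c=-p["R"].T@p["t"]; d=p["R"].T@np.linalg.inv(p["mtx"])@np.array([xy[0],xy[1],1.]); return c,d
def atz(p,xy,z):
    c,d=ray(p,xy); return c+d*(z-c[2])/d[2]
def proj(p,X):
    q=p["mtx"]@(p["R"]@np.array(X)+p["t"]); return q[:2]/q[2]
def save(p,n): cv2.imwrite("pics/"+n,cv2.cvtColor(p["image"],cv2.COLOR_RGB2BGR))
E
python3 - <<'E'
from h import *
s=r.read_state(); print({k:np.round(v,3) for k,v in s.items()})
ps={n:eyes.camera(n) for n in("scene","top")}
Z=dict(fixture=0,step=.036,nest=.03,panel=.036,latch_knob=.08)
for n,p in ps.items():
    print(n,"cam",np.round(-p["R"].T@p["t"],3))
    for l,z in Z.items():
        print(l,[(np.round(d["xy"]),round(d["p"],2),np.round(atz(p,d["xy"],z),4)) for d in eyes.landmark_of(p,l)[:2]])
im=np.hstack([ps[n]["image"] for n in ps]); 
save(ps["top"],"top0.png"); save(ps["scene"],"scene0.png")
E
```

```text
{'time': np.float64(0.0), 'joint_positions': array([-1.364,  0.333, -0.065,  1.461,  0.022,  1.35 , -0.088]), 'joint_vel': array([ 0.001, -0.002,  0.001,  0.   ,  0.001, -0.001,  0.002]), 'joint_torque': array([-1.0000e-03, -6.2325e+01,  2.4000e-02, -3.8990e+01, -6.1000e-02,
        4.0000e-02,  0.0000e+00]), 'ee_pos': array([0.142, 0.608, 0.222]), 'eef_rot': array([ 0.115,  0.993, -0.001, -0.   ]), 'ft_force': array([-0.547,  0.732, -1.257]), 'torque': array([ 0.015, -0.004, -0.009]), 'width': np.float64(0.087)}
scene cam [ 1.239 -0.561  1.008]
fixture [(array([246., 243.]), 0.84, array([ 0.5718, -0.0473,  0.    ]))]
step [(array([246., 239.]), 0.68, array([ 0.5841, -0.0567,  0.036 ]))]
nest [(array([261., 221.]), 0.65, array([0.5604, 0.021 , 0.03  ]))]
panel [(array([233., 253.]), 0.82, array([ 0.5952, -0.1128,  0.036 ]))]
latch_knob [(array([287., 225.]), 0.58, array([0.6568, 0.0301, 0.08  ]))]
top cam [0.515 0.046 1.118]
fixture [(array([328., 224.]), 0.82, array([ 0.5737, -0.0696,  0.    ])), (array([284., 230.]), 0.24, array([0.562 , 0.0313, 0.    ]))]
step [(array([324., 224.]), 0.77, array([ 0.5733, -0.0564,  0.036 ]))]
nest [(array([285., 229.]), 0.79, array([0.5623, 0.0299, 0.03  ]))]
panel [(array([346., 217.]), 0.96, array([ 0.587 , -0.1064,  0.036 ]))]
latch_knob [(array([286., 184.]), 0.64, array([0.6575, 0.0277, 0.08  ]))]
```

View pics/top0.png

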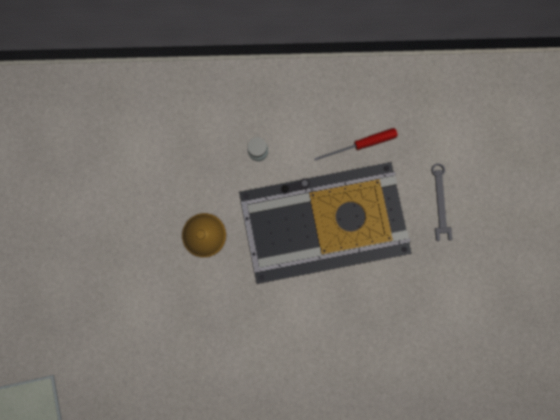

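View pics/scene0.png

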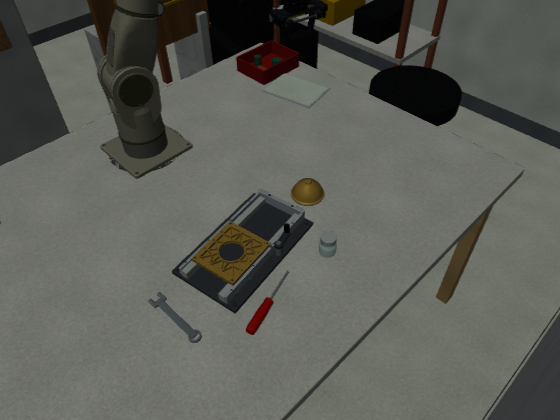

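```bash
cat >> h.py <<'E'
def rect(p,labels,z):
    m=np.zeros((420,560),np.uint8)
    for l in labels:
        d=eyes.regions_of(p,l)
        if d: m|=d[0]["region"].astype(np.uint8)
    c=max(cv2.findContours(m,cv2.RETR_EXTERNAL,cv2.CHAIN_APPROX_NONE)[0],key=cv2.contourArea)[:,0]
    P=np.array([atz(p,q,z)[:2] for q in c]).astype(np.float32)
    return cv2.minAreaRect(P)
E
python3 - <<'E'
from h import *
p=eyes.camera("top")
print("fix",rect(p,["fixture","panel","latch"],.012)); print("panel",rect(p,["panel"],.048))
q=cv2.resize(p["image"][140:300,220:430],None,fx=3.8,fy=3.8,interpolation=cv2.INTER_CUBIC)
cv2.imwrite("pics/crop.png",q[:,:,::-1])
E
```

```text
fix ((0.5778157114982605, -0.059243232011795044), (0.21547937393188477, 0.36079418659210205), 9.86051082611084)
panel ((0.5878074765205383, -0.11338740587234497), (0.14245758950710297, 0.16098754107952118), 9.796727180480957)
```

View pics/crop.png

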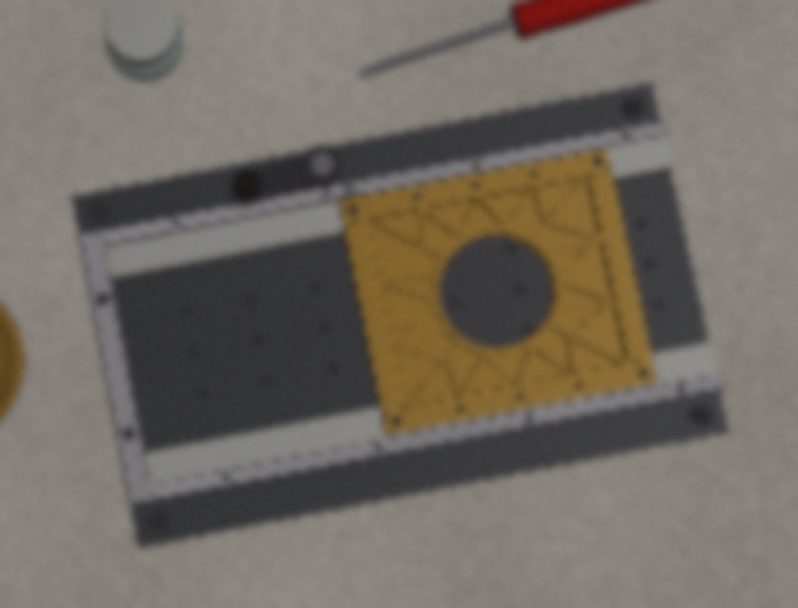

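```bash
cat >> h.py <<'E'
A=np.deg2rad(9.83); C=np.array([.5778,-.0592]); ex=np.array([-np.sin(A),np.cos(A)]); ey=np.array([-np.cos(A),-np.sin(A)])
def F(x,y,z): return np.r_[C+ex*x/1000+ey*y/1000,z/1000]   # fixture mm -> world
def inF(X): d=np.array(X)[:2]-C; return np.round(np.r_[d@ex,d@ey,X[2]]*1000,1)
def to(X,dirx):  # tool x at angle dirx (deg) in fixture frame, z down
    s=r.read_state(); R0=Ro.from_quat(s["eef_rot"])
    a=np.deg2rad(dirx); tx=np.r_[ex*np.cos(a)+ey*np.sin(a),0]; tz=np.array([0,0,-1.]); R1=Ro.from_matrix(np.c_[tx,np.cross(tz,tx),tz])
    print("now",inF(s["ee_pos"]),"shift",np.round(R0.inv().apply(X-s["ee_pos"])/.2,3),"turn",np.round((R0.inv()*R1).as_rotvec()/(np.pi/2),3),"f",np.round(s["ft_force"],1),"t",s["time"])
E
python3 - <<'E'
from h import *
to(F(-175,0,120),90)
E
```

```text
now [732.4 315.  222.6] shift [-3.223 -3.561  0.512] turn [ 0.    -0.    -0.256] f [-0.6  0.  -0.2] t 0.85
```

Request:
play_rows:
  motion:
    - [-0.25,-0.15,0,0,0,-0.08,0]
    - [-0.5,-0.3,0,0,0,-0.16,0]
    - [-0.75,-0.5,0,0,0,-0.25,0]
    - [-0.95,-0.7,0,0,0,-0.25,0]
    - [-0.95,-0.7,0,0,0,-0.25,0]
  squeeze: 20

```text
time: 1.48
ee_pos: [0.299, 0.4252, 0.2231]
eef_rot: [-0.078, 0.997, -0.0, 0.001]
ft_force: [0.2, 1.7, 0.5]
width: 0.0453
```

Run:
```python
from h import *
to(F(-175,0,120),90)
```

```text
now [524.9 192.  223.1] shift [-1.015 -3.484  0.518] turn [-0.     0.001 -0.01 ] f [0.2 1.7 0.5] t 1.475
```

Request:
play_rows:
  motion:
    - [-0.2,-0.25,0,0,0,0,0]
    - [-0.4,-0.5,0,0,0,0,0]
    - [-0.5,-0.75,0,0,0,0,0]
    - [-0.6,-1,0,0,0,0,0]
    - [-0.6,-1,0,0,0,0,0]

```text
time: 2.1
ee_pos: [0.4484, 0.2478, 0.2228]
eef_rot: [-0.078, 0.997, -0.0, 0.0]
ft_force: [0.2, 0.8, 0.2]
width: 0.0017
```

Request:
play_rows:
  motion:
    - [-0.1,-0.25,0,0,0,0,0]
    - [-0.2,-0.5,0,0,0,0,0]
    - [-0.2,-0.75,0,0,0,0,0]
    - [-0.2,-1,0,0,0,0,0]
    - [-0.2,-1,0,0,0,0,0]

```text
time: 2.72
ee_pos: [0.5188, 0.0576, 0.2228]
eef_rot: [-0.079, 0.997, -0.0, 0.0]
ft_force: [-0.2, -0.0, -0.4]
width: 0.0007
```

Request:
play_rows:
  motion:
    - [0,-0.25,0,0,0,0,0]
    - [0,-0.5,0,0,0,0,0]
    - [0,-0.75,0,0,0,0,0]
    - [0,-1,0,0,0,0,0]
    - [0,-1,0,0,0,0,0]

```text
time: 3.35
ee_pos: [0.551, -0.1393, 0.2224]
eef_rot: [-0.08, 0.997, -0.001, -0.0]
ft_force: [0.2, 0.9, -0.8]
width: 0.0008
```

Run:
```python
from h import *
to(F(-175,0,120),90)
```

```text
now [-74.4  40.1 222.4] shift [-0.207 -0.5    0.513] turn [-0.001 -0.    -0.008] f [ 0.2  0.9 -0.8] t 3.35
```

Request:
play_rows:
  motion:
    - [-0.1,-0.25,0.1,0,0,-0.008,0]
    - [-0.207,-0.5,0.3,0,0,-0.008,0]
    - [-0.207,-0.5,0.5,0,0,-0.008,0]
    - [-0.207,-0.5,0.513,0,0,-0.008,0]

```text
time: 3.85
ee_pos: [0.6068, -0.2258, 0.1163]
eef_rot: [-0.089, 0.996, 0.002, -0.003]
ft_force: [-0.1, 0.7, 1.3]
width: 0.0007
```

```bash
python3 - <<'E'
from h import *
to(F(-175,0,26),90)
save(eyes.camera("scene"),"s1.png")
E
python3 -c "
import cv2;a=cv2.imread('pics/s1.png')[150:350,100:380];cv2.imwrite('pics/s1c.png',cv2.resize(a,None,fx=2.8,fy=2.8,interpolation=2))"
```

```text
now [-1.691e+02 -1.000e-01  1.163e+02] shift [-0.002 -0.031  0.451] turn [ 0.002 -0.004  0.004] f [-0.1  0.7  1.3] t 3.85
```

View pics/s1c.png

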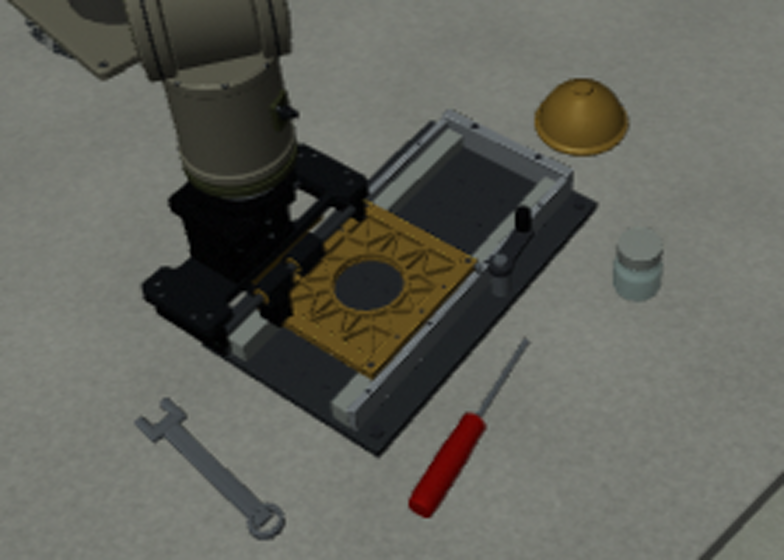

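The crop shows the gripper above the entry end behind the panel (panel's rear edge near (290,315) to (375,375)). The latch is open and the loose items are clear of the gripper. I'll descend into the gap.

Request:
play_rows:
  motion:
    - [0,0,0.15,0,0,0,0]
    - [0,0,0.3,0,0,0,0]
    - [0,0,0.4,0,0,0,0]
    - [0,0,0.46,0,0,0,0]
    - [0,0,0.46,0,0,0,0]

```text
time: 4.53
ee_pos: [0.6079, -0.2286, 0.0281]
eef_rot: [-0.088, 0.996, 0.0, -0.0]
ft_force: [0.6, 0.1, -0.2]
width: 0.0005
```

Request:
play_rows:
  motion:
    - [0,0.03,0,0,0,0,0]
    - [0,0.05,0,0,0,0,0]
    - [0,0.07,0,0,0,0,0]
    - [0,0.09,0,0,0,0,0]
    - [0,0.1,0,0,0,0,0]

```text
time: 5.15
ee_pos: [0.6042, -0.209, 0.0279]
eef_rot: [-0.088, 0.996, 0.0, 0.0]
ft_force: [-0.6, 0.5, 0.4]
width: 0.0002
```

Run:
```python
from h import *
to(F(-10,0,26),90)
```

```text
now [-152.1   -0.5   27.9] shift [-0.001  0.71   0.01 ] turn [0.    0.    0.003] f [-0.6  0.5  0.4] t 5.15
```

Request:
play_rows:
  motion:
    - [0,0.03,0,0,0,0,0]
    - [0,0.06,0,0,0,0,0]
    - [0,0.09,0,0,0,0,0]
    - [0,0.12,0,0,0,0,0]
    - [0,0.15,0,0,0,0,0]

```text
time: 5.78
ee_pos: [0.5989, -0.1795, 0.0279]
eef_rot: [-0.088, 0.996, -0.0, -0.0]
ft_force: [0.6, -2.0, 0.5]
width: 0.0006
```

Request:
play_rows:
  motion:
    - [0,0.03,0,0,0,0,0]
    - [0,0.06,0,0,0,0,0]
    - [0,0.09,0,0,0,0,0]
    - [0,0.12,0,0,0,0,0]
    - [0,0.15,0,0,0,0,0]

```text
time: 6.4
ee_pos: [0.5938, -0.15, 0.028]
eef_rot: [-0.088, 0.996, -0.0, 0.0]
ft_force: [-0.1, -2.2, 0.4]
width: 0.0004
```

Run:
```python
from h import *
to(F(-10,0,26),90)
p=eyes.camera("top"); d=eyes.landmark_of(p,"panel"); print([(x["p"],inF(atz(p,x["xy"],.036))) for x in d])
```

```text
now [-92.2  -0.2  28. ] shift [-0.     0.411  0.01 ] turn [-0.     0.     0.002] f [-0.1 -2.2  0.4] t 6.4
[(0.92, array([-2.5,  1.9, 36. ]))]
```

Request:
play_rows:
  motion:
    - [0,0.03,0,0,0,0,0]
    - [0,0.06,0,0,0,0,0]
    - [0,0.09,0,0,0,0,0]
    - [0,0.12,0,0,0,0,0]
    - [0,0.15,0,0,0,0,0]

```text
time: 7.12
ee_pos: [0.5886, -0.1206, 0.0281]
eef_rot: [-0.088, 0.996, -0.0, 0.0]
ft_force: [1.1, -4.0, 2.4]
width: 0.0002
```

Request:
play_rows:
  motion:
    - [0,0.03,0,0,0,0,0]
    - [0,0.06,0,0,0,0,0]
    - [0,0.09,0,0,0,0,0]
    - [0,0.12,0,0,0,0,0]
    - [0,0.15,0,0,0,0,0]

```text
time: 7.75
ee_pos: [0.5828, -0.0903, 0.0275]
eef_rot: [-0.088, 0.996, 0.0, -0.0]
ft_force: [-0.7, -1.5, -0.5]
width: 0.0002
```

Run:
```python
from h import *
to(F(-10,0,26),90)
p=eyes.camera("top"); d=eyes.landmark_of(p,"panel"); print([(x["p"],inF(atz(p,x["xy"],.033))) for x in d])
```

```text
now [-31.5   0.4  27.5] shift [-0.002  0.107  0.008] turn [ 0.    -0.001  0.003] f [-0.7 -1.5 -0.5] t 7.75
[(0.84, array([54.5, -0.6, 33. ]))]
```

Now slower: about 4 mm per row, then about 1 mm.

Request:
play_rows:
  motion:
    - [0,0.02,0,0,0,0,0]
    - [0,0.04,0,0,0,0,0]
    - [0,0.06,0,0,0,0,0]
    - [0,0.075,0,0,0,0,0]
    - [0,0.085,0,0,0,0,0]

```text
time: 8.48
ee_pos: [0.5803, -0.0742, 0.0279]
eef_rot: [-0.088, 0.996, 0.0, 0.0]
ft_force: [-0.2, -1.1, -0.8]
width: 0.0005
```

Request:
play_rows:
  motion:
    - [0,0.005,0,0,0,0,0]
    - [0,0.01,0,0,0,0,0]
    - [0,0.015,0,0,0,0,0]
    - [0,0.02,0,0,0,0,0]
    - [0,0.025,0,0,0,0,0]

```text
time: 9.1
ee_pos: [0.5795, -0.0695, 0.0279]
eef_rot: [-0.088, 0.996, 0.0, 0.0]
ft_force: [-0.5, -2.1, -1.6]
width: 0.0005
```

Run:
```python
from h import *
to(F(-10,0,26),90)
p=eyes.camera("top"); d=eyes.landmark_of(p,"panel"); print([(x["p"],inF(atz(p,x["xy"],.033))) for x in d])
```

```text
now [-10.4   0.1  27.9] shift [-0.001  0.002  0.01 ] turn [0.    0.    0.002] f [-0.5 -2.1 -1.6] t 9.1
[(0.79, array([78.5, -1.6, 33. ])), (0.32, array([-266.1,    5. ,   33. ]))]
```

Request:
play_rows:
  motion:
    - [0,0.004,0,0,0,0,0]
    - [0,0.008,0,0,0,0,0]
    - [0,0.012,0,0,0,0,0]
    - [0,0.012,0,0,0,0,0]

```text
time: 9.7
ee_pos: [0.579, -0.067, 0.0279]
eef_rot: [-0.088, 0.996, 0.0, 0.0]
ft_force: [-0.1, -0.9, -1.5]
width: 0.0004
```

Request:
play_rows:
  motion:
    - [0,0.004,0,0,0,0,0]
    - [0,0.008,0,0,0,0,0]
    - [0,0.01,0,0,0,0,0]
    - [0,0.01,0,0,0,0,0]

```text
time: 10.2
ee_pos: [0.5787, -0.0652, 0.0279]
eef_rot: [-0.088, 0.996, 0.0, 0.0]
ft_force: [0.6, -2.2, -1.1]
width: 0.0009
```

Run:
```python
from h import *
to(F(-10,0,26),90)
p=eyes.camera("top"); d=eyes.landmark_of(p,"panel"); print([(x["p"],inF(atz(p,x["xy"],.033))) for x in d])
p=eyes.camera("scene"); d=eyes.landmark_of(p,"panel"); print([(x["p"],inF(atz(p,x["xy"],.03))) for x in d])
cv2.imwrite("pics/s2.png",cv2.resize(p["image"][170:310,160:340],None,fx=4.2,fy=4.2,interpolation=2)[:,:,::-1])
```

```text
now [-6.   0.1 27.9] shift [-0.001 -0.02   0.01 ] turn [0.    0.    0.003] f [ 0.6 -2.2 -1.1] t 10.2
[(0.85, array([87.3, -2.4, 33. ]))]
[(0.82, array([97.2, -0.4, 30. ])), (0.27, array([252.7, -39.1,  30. ]))]
```

View pics/s2.png

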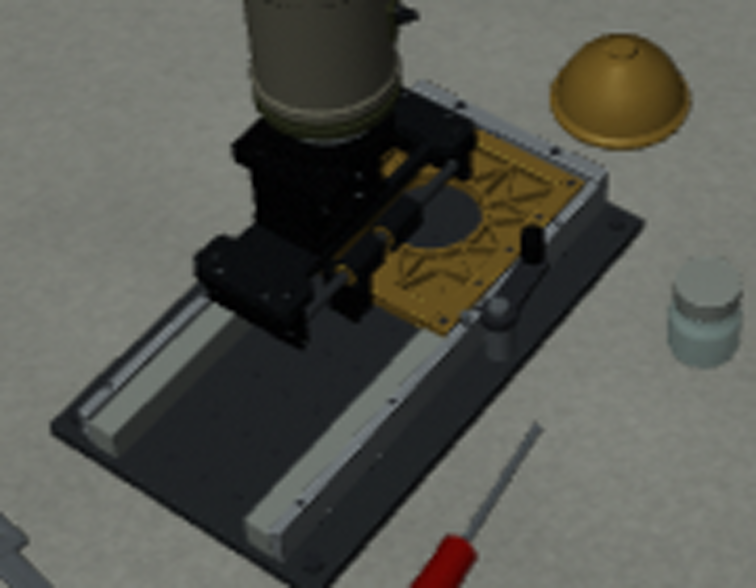

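Near its seat: the panel's front edge is at about (590,180), close to the end stop. Whether the rear has dropped isn't visible, so I'll push on by about 1 mm at a time and watch the force.

Request:
play_rows:
  motion:
    - [0,0.004,0,0,0,0,0]
    - [0,0.008,0,0,0,0,0]
    - [0,0.008,0,0,0,0,0]

```text
time: 10.78
ee_pos: [0.5784, -0.0636, 0.0279]
eef_rot: [-0.088, 0.996, 0.0, 0.0]
ft_force: [0.2, -2.3, -0.6]
width: 0.0003
```

Request:
play_rows:
  motion:
    - [0,0.004,0,0,0,0,0]
    - [0,0.008,0,0,0,0,0]
    - [0,0.008,0,0,0,0,0]

```text
time: 11.15
ee_pos: [0.5782, -0.0629, 0.028]
eef_rot: [-0.087, 0.996, -0.0, 0.0]
ft_force: [1.4, -4.8, -1.0]
width: 0.0
```

Request:
play_rows:
  motion:
    - [0,0.005,0,0,0,0,0]
    - [0,0.005,0,0,0,0,0]

```text
time: 11.4
ee_pos: [0.5781, -0.0629, 0.028]
eef_rot: [-0.087, 0.996, -0.001, 0.0]
ft_force: [2.0, -7.8, -3.1]
width: 0.0003
```

It is at the end stop: the force is rising with no motion. I'll back off, go up, and look.

Request:
play_rows:
  motion:
    - [0,-0.05,0,0,0,0,0]
    - [0,-0.15,0,0,0,0,0]
    - [0,-0.15,-0.2,0,0,0,0]
    - [0,-0.15,-0.45,0,0,0,0]
    - [0,-0.4,-0.6,0,0,0,0]

```text
time: 12.02
ee_pos: [0.5934, -0.1372, 0.1504]
eef_rot: [-0.091, 0.996, 0.001, 0.001]
ft_force: [1.9, -0.4, -0.6]
width: 0.0006
```

Request:
play_rows:
  motion:
    - [-0.25,-0.25,0,0,0,0,0]
    - [-0.5,-0.5,0,0,0,0,0]
    - [-0.75,-0.7,0,0,0,0,0]
    - [-0.75,-0.7,0,0,0,0,0]

```text
time: 12.52
ee_pos: [0.7647, -0.2549, 0.1449]
eef_rot: [-0.087, 0.996, -0.0, -0.001]
ft_force: [-0.3, -0.6, -0.3]
width: 0.0007
```

Run:
```python
from h import *
to(F(0,0,150),135)
q=[]
for n in("top","scene"):
    p=eyes.camera(n)
    if n=="top":print("panel",rect(p,["panel"],.042))
    for l,z in (("panel",.03),("latch_knob",.08),("fixture",0),("step",.036),("nest",.03)):
        print(n,l,[(round(x["p"],2),inF(atz(p,x["xy"],z))) for x in eyes.landmark_of(p,l)[:1]])
    a=p["image"][170:290,225:425] if n=="top" else p["image"][180:310,170:330]
    q.append(cv2.resize(a,(700,int(700*a.shape[0]/a.shape[1])),interpolation=2))
cv2.imwrite("pics/t3.png",q[0][:,:,::-1]);cv2.imwrite("pics/s3.png",q[1][:,:,::-1])
```

```text
now [-224.8 -150.7  144.9] shift [ 0.751  1.126 -0.023] turn [ 0.001 -0.002 -0.498] f [-0.3 -0.6 -0.3] t 12.525
panel ((0.5626919865608215, 0.024228841066360474), (0.14417718350887299, 0.16341209411621094), 9.291421890258789)
top panel [(0.75, array([88.4,  3.9, 30. ]))]
top latch_knob [(0.5, array([ 68.7, -85.6,  80. ]))]
top fixture [(0.91, array([2.3, 5.4, 0. ]))]
top step [(0.61, array([ 2.3,  4.6, 36. ]))]
top nest [(0.75, array([96., -1., 30.]))]
scene panel [(0.97, array([91.3, -4.7, 30. ]))]
scene latch_knob [(0.5, array([ 77.2, -87. ,  80. ]))]
scene fixture [(0.8, array([ 0. , -1.8,  0. ]))]
scene step []
scene nest [(0.82, array([73.2, -0.6, 30. ]))]
```

View pics/s3.png

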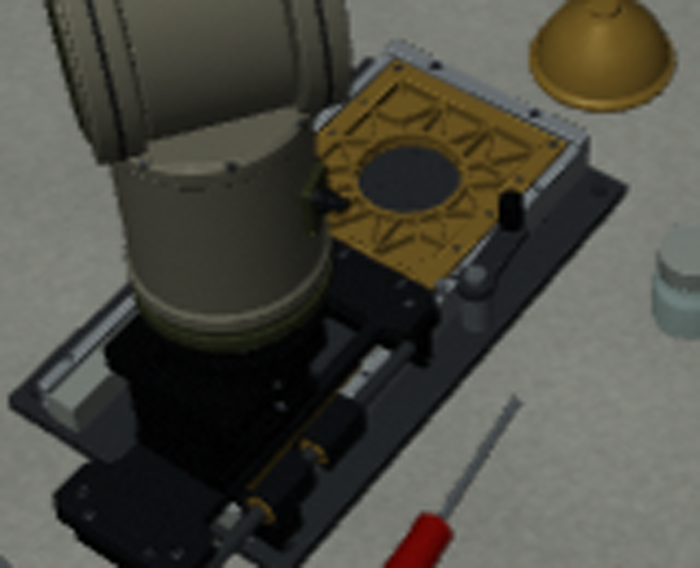

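The panel lies against the end stop. The fit gives its centre at fixture x≈84.7, which is consistent with being seated, and the force ran up at the stop. The knob is at about (75,-86), so θ≈0.13. Next I move to the latch.

Request:
play_rows:
  motion:
    - [0,0.2,0,0,0,-0.1,0]
    - [0,0.4,0,0,0,-0.2,0]
    - [0,0.6,0,0,0,-0.3,0]
    - [0,0.8,0,0,0,-0.4,0]
    - [0,1,0,0,0,-0.5,0]

```text
time: 13.8
ee_pos: [0.7285, -0.0551, 0.1468]
eef_rot: [-0.462, 0.887, -0.001, -0.002]
ft_force: [0.1, -1.0, -2.0]
width: 0.0007
```

Run:
```python
from h import *
to(F(103,-113,100),135)
```

```text
now [ -21.7 -149.1  146.8] shift [-0.315  0.568  0.233] turn [ 0.    -0.002  0.002] f [ 0.1 -1.  -2. ] t 13.8
```

Request:
play_rows:
  motion:
    - [-0.1,0.2,0,0,0,0,0]
    - [-0.2,0.4,0.05,0,0,0,0]
    - [-0.3,0.57,0.12,0,0,0,0]
    - [-0.315,0.57,0.2,0,0,0,0]
    - [-0.315,0.57,0.24,0,0,0,0]

```text
time: 14.42
ee_pos: [0.6725, 0.0605, 0.0988]
eef_rot: [-0.459, 0.888, 0.0, -0.001]
ft_force: [-0.3, -0.4, 0.2]
width: 0.0006
```

Run:
```python
from h import *
to(F(103,-113,63),135)
q=[]
for n in("top","scene"):
    p=eyes.camera(n)
    print(n,[(round(x["p"],2),inF(atz(p,x["xy"],.08))) for x in eyes.landmark_of(p,"latch_knob")[:2]])
a=p["image"][170:290,200:360]; cv2.imwrite("pics/s4.png",cv2.resize(a,None,fx=4.5,fy=4.5,interpolation=2)[:,:,::-1])
```

```text
now [ 101.8 -113.8   98.8] shift [-0.002  0.007  0.179] turn [ 0.001 -0.001 -0.002] f [-0.3 -0.4  0.2] t 14.425
top []
scene [(0.48, array([ 73. , -91.5,  80. ]))]
```

View pics/s4.png

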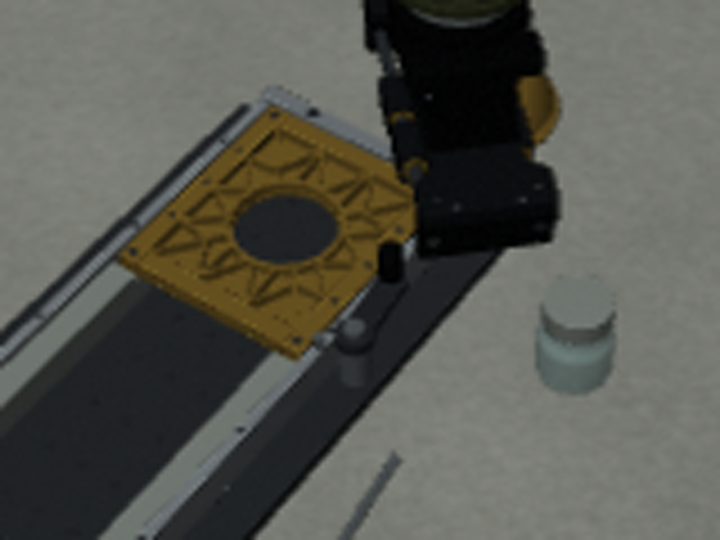

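Now the rear edge is visible, at (120,255) to (300,355), lying low against the rail tops. The knob is at (390,262), with the gripper beyond it. I'll descend to knob height and approach slowly.

Request:
play_rows:
  motion:
    - [0,0,0.09,0,0,0,0]
    - [0,0,0.18,0,0,0,0]
    - [0,0,0.18,0,0,0,0]

```text
time: 15.0
ee_pos: [0.6711, 0.0608, 0.0609]
eef_rot: [-0.459, 0.888, 0.001, -0.002]
ft_force: [0.1, 0.8, 0.9]
width: 0.0005
```

Request:
play_rows:
  motion:
    - [0.025,0,0,0,0,0,0]
    - [0.05,0,0,0,0,0,0]
    - [0.075,0,0,0,0,0,0]
    - [0.1,0,0,0,0,0,0]
    - [0.12,0,0,0,0,0,0]

```text
time: 15.62
ee_pos: [0.6586, 0.0433, 0.064]
eef_rot: [-0.46, 0.888, 0.001, 0.0]
ft_force: [-0.3, 9.1, 1.9]
width: 0.0005
```

Run:
```python
from h import *
to(F(88,-99,63),135)
for n in("top","scene"):
    p=eyes.camera(n)
    print(n,[(round(x["p"],2),inF(atz(p,x["xy"],.08))) for x in eyes.landmark_of(p,"latch_knob")[:2]])
```

```text
now [ 87.2 -97.2  64. ] shift [-0.009 -0.004  0.005] turn [ 0.001  0.001 -0.001] f [-0.3  9.1  1.9] t 15.625
top []
scene []
```

Run:
```python
from h import *
s=r.read_state(); cur=inF(s["ee_pos"])[:2]
n=np.array([-1,1])/2**.5; m=np.array([1,1])/2**.5
th=np.r_[np.arange(.25,1.6,.1),1.6]
W=[np.array([30+46*np.cos(t),-92+46*np.sin(t)])+[12.8,-12.7] for t in th]
base=cur
for i,(t,w) in enumerate(zip(th,W)):
    d=(w-base)/200; print(round(t,2),np.round(w,1),np.round([d@n,d@m],3))
    if i%5==4: base=w; print()
```

```text
0.25 [ 87.4 -93.3] [0.012 0.013]
0.35 [ 86.  -88.9] [0.033 0.024]
0.45 [ 84.2 -84.7] [0.054 0.032]
0.55 [ 82.  -80.7] [0.076 0.039]
0.65 [ 79.4 -76.9] [0.099 0.043]

0.75 [ 76.5 -73.3] [0.023 0.002]
0.85 [ 73.2 -70.1] [0.046 0.002]
0.95 [ 69.6 -67.3] [ 0.069 -0.001]
1.05 [ 65.7 -64.8] [ 0.091 -0.006]
1.15 [ 61.6 -62.7] [ 0.113 -0.013]

1.25 [ 57.3 -61. ] [ 0.021 -0.009]
1.35 [ 52.9 -59.8] [ 0.041 -0.021]
1.45 [ 48.3 -59. ] [ 0.06  -0.034]
1.55 [ 43.8 -58.7] [ 0.077 -0.049]
1.6 [ 41.5 -58.7] [ 0.085 -0.057]
```

Request:
play_rows:
  motion:
    - [0.007,0.015,0,0,0,0,0]
    - [0.028,0.028,0,0,0,0,0]
    - [0.05,0.037,0,0,0,0,0]
    - [0.072,0.044,0,0,0,0,0]
    - [0.095,0.048,0,0,0,0,0]

```text
time: 16.45
ee_pos: [0.6394, 0.0311, 0.0635]
eef_rot: [-0.459, 0.888, 0.0, -0.001]
ft_force: [-0.7, 4.1, 0.1]
width: 0.0004
```

Run:
```python
from h import *
to(F(79.4,-76.9,63),135)
for n in("top","scene"):
    p=eyes.camera(n)
    print(n,[(round(x["p"],2),inF(atz(p,x["xy"],.08))) for x in eyes.landmark_of(p,"latch_knob")[:2]])
```

```text
now [ 78.5 -76.2  63.5] shift [-0.006  0.001  0.002] turn [ 0.001 -0.    -0.002] f [-0.7  4.1  0.1] t 16.45
top [(0.39, array([ 115.5, -175.9,   80. ]))]
scene []
```

Request:
play_rows:
  motion:
    - [0.021,0.001,0,0,0,0,0]
    - [0.043,0.001,0,0,0,0,0]
    - [0.066,-0.001,0,0,0,0,0]
    - [0.088,-0.006,0,0,0,0,0]
    - [0.11,-0.013,0,0,0,0,0]

```text
time: 17.27
ee_pos: [0.6292, 0.0116, 0.0636]
eef_rot: [-0.459, 0.888, 0.0, -0.0]
ft_force: [-1.5, 2.4, -0.7]
width: 0.0003
```

Run:
```python
from h import *
to(F(61.6,-62.7,63),135)
p=eyes.camera("scene")
a=p["image"][170:290,200:360]; cv2.imwrite("pics/s5.png",cv2.resize(a,None,fx=4.5,fy=4.5,interpolation=2)[:,:,::-1])
```

```text
now [ 60.9 -62.7  63.6] shift [-0.002  0.002  0.003] turn [ 0.001 -0.    -0.002] f [-1.5  2.4 -0.7] t 17.275
```

View pics/s5.png

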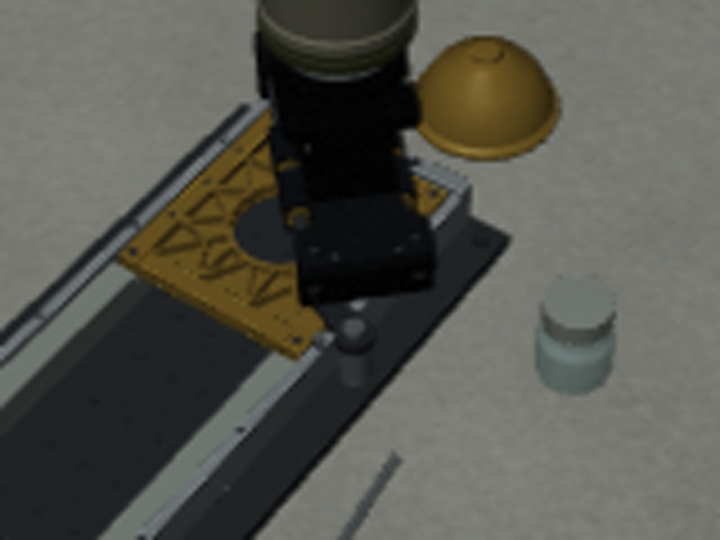

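The gripper hides the knob, but the arm has left its old place and the panel hasn't moved. Next is the last third of the arc.

Request:
play_rows:
  motion:
    - [0.021,-0.009,0,0,0,0,0]
    - [0.041,-0.021,0,0,0,0,0]
    - [0.06,-0.034,0,0,0,0,0]
    - [0.077,-0.049,0,0,0,0,0]

```text
time: 17.82
ee_pos: [0.6285, -0.0067, 0.0637]
eef_rot: [-0.459, 0.888, 0.0, -0.0]
ft_force: [-1.0, 2.3, 0.1]
width: 0.0008
```

Request:
play_rows:
  motion:
    - [0.006,-0.006,0,0,0,0,0]
    - [0.012,-0.012,0,0,0,0,0]
    - [0.012,-0.012,0,0,0,0,0]

```text
time: 18.2
ee_pos: [0.6287, -0.008, 0.0636]
eef_rot: [-0.46, 0.888, 0.001, -0.0]
ft_force: [-2.7, 5.4, 1.3]
width: 0.0004
```

Run:
```python
from h import *
to(F(40,-58.7,63),135)
```

```text
now [ 41.8 -58.9  63.6] shift [ 0.007 -0.006  0.003] turn [ 0.002  0.    -0.001] f [-2.7  5.4  1.3] t 18.2
```

Request:
play_rows:
  motion:
    - [0.007,-0.007,0,0,0,0,0]
    - [0.014,-0.014,0,0,0,0,0]
    - [0.014,-0.014,0,0,0,0,0]

```text
time: 18.58
ee_pos: [0.629, -0.0083, 0.0635]
eef_rot: [-0.461, 0.888, 0.003, 0.0]
ft_force: [-6.0, 13.7, 3.3]
width: 0.0003
```

On its stop: force up to about 14 N with almost no motion. I'll back away along -tool x, rise, and move off to check.

Request:
play_rows:
  motion:
    - [-0.05,0.03,0,0,0,0,0]
    - [-0.12,0.05,0,0,0,0,0]
    - [-0.12,0.05,-0.2,0,0,0,0]
    - [-0.12,0.05,-0.45,0,0,0,0]
    - [-0.12,0.05,-0.7,0,0,0,0]

```text
time: 19.2
ee_pos: [0.6358, 0.012, 0.2052]
eef_rot: [-0.459, 0.888, -0.0, -0.0]
ft_force: [-0.1, 0.3, -0.2]
width: 0.0003
```

Request:
play_rows:
  motion:
    - [0,0.25,0,0,0,0,0]
    - [0,0.5,0,0,0,0,0]
    - [0,0.75,0,0,0,0,0]
    - [0,1,0,0,0,0,0]
    - [0,1,0,0,0,0,0]

```text
time: 19.82
ee_pos: [0.4707, 0.1303, 0.2045]
eef_rot: [-0.461, 0.887, 0.0, 0.0]
ft_force: [0.2, -0.8, -0.8]
width: 0.0004
```

Run:
```python
from h import *
to(F(30,-46,200),135)
q=[]
for n in("top","scene"):
    p=eyes.camera(n)
    print(n,[(round(x["p"],2),inF(atz(p,x["xy"],.08))) for x in eyes.landmark_of(p,"latch_knob")[:2]])
    if n=="top": print(rect(p,["panel"],.042))
    a=p["image"][170:290,230:390] if n=="top" else p["image"][170:290,190:350]
    q.append(cv2.resize(a,(400,300),interpolation=2))
cv2.imwrite("pics/end.png",np.hstack(q)[:,:,::-1])
```

```text
now [205.   73.2 204.5] shift [ 0.199 -1.04   0.022] turn [0.    0.001 0.001] f [ 0.2 -0.8 -0.8] t 19.825
top [(0.52, array([ 26.1, -48.5,  80. ]))]
((0.5632001161575317, 0.024317212402820587), (0.14428286254405975, 0.161227747797966), 10.471944808959961)
scene [(0.45, array([ 33.4, -44.9,  80. ]))]
```

View pics/end.png

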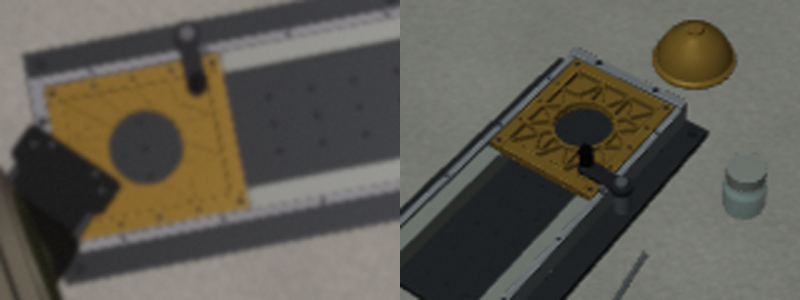

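The left half shows the latch arm from its pivot at (188,35) to the knob at (196,80), across the panel's rim. The panel is against the stop and the loose items are in place. The knob measures about (26–33, -45 to -48), against (30,-46) expected when closed, so I'm handing in.

```bash
python3 -c "
from bench import job; print(job.close_job())"
```

```text
the job is handed in; nothing more can be done
None
```

I pushed the panel along the rails with the closed fingertips until it was against the end stop, then pushed the latch round by its knob to its stop. I handed the job in at about 20 s, with the arm clear of everything.

**Panel:** It slid at roughly 2 to 5 N, and the force rose to about 8 N with no further motion at the end stop. In the last top view its centre is at fixture x ≈ 84.6 mm; the nest is at 83.5 with 3 mm of play. I did not measure the drop into the notch directly. I inferred it from that position, the force at the stop and the latch passing freely over the panel.

**Latch:** It swung round and stopped with the force rising to about 14–15 N. The knob measured (26, -48) mm from the top camera and (33, -45) mm from the scene camera, against (30, -46) when closed. The two cameras differ by about 8 mm, so this is only a rough check. The last picture shows the arm lying across the panel's rim.

**Loose things:** The jar, dome and screwdriver looked unmoved in the views where they showed. The wrench was not in the final crop, and nothing went near it at its height.

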